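# Lock the styling nozzle onto the dryer

### The job

Fit the flat teal styling nozzle onto the hair dryer that is clamped barrel-up in its stand: set the collar over the dryer's snout, feel for the notches with the lugs inside the collar until it drops fully home, then turn it clockwise (seen from above) to the stop so that the latch pin springs out and locks it. Let go of it, and leave the spray can, the coffee cup and the powder compact where they stand.

Things in the scene. Friction and masses are not known exactly. Their poses are not given: they have to be found in the camera images.
- nozzle: Loose flat styling nozzle (concentrator) of teal plastic, 86 mm tall, 70 g, at the start standing on its round collar, outlet up. Origin: centre of the collar's bottom edge; z up; x along the long side of the blade-shaped outlet. Collar 59 mm across from z = 5 to 26 mm; rim 67 mm across on the bottom 5 mm, with 9 mm gaps at +y and -y for the latch pin. A half turn about z makes no difference.
- grip (a point): Middle of the nozzle's outlet blade, 68 mm above the nozzle's origin, axes as the nozzle's: the place to grip. The blade is a box 72 mm (x) by 16 mm (y) by 36 mm tall (z = 50 to 86 mm over the nozzle's origin); below it the body widens down to the collar.
- lugs (a point): Point on the nozzle's axis at the underside of its two lugs, 6 mm above the nozzle's origin, axes as the nozzle's. The collar is open below (52 mm bore, clear to z = 24 mm over the origin); inside it two equal lugs, 7 mm wide and 4 mm tall, stand at +x and -x and reach in to 22 mm from the axis. White marks on the outside of the collar show where.
- dryer: Cordless hair dryer fixed in a table stand, barrel straight up, 74 mm across, black with a gold band. Origin on the table under the barrel's axis; z up; x along the handle, which leaves the barrel level at 80 mm height and runs out to x = 160 mm, 36 mm wide. The stand's post and clamp hold it there, on a round foot 144 mm across centred at x = 118 mm.
- seat (a point): Centre of the dryer's flat front face, 155 mm above the table, axes as the dryer's. The nozzle is fully home with its origin here. An aluminium snout, 42 mm across with a tapered tip, stands up 22 mm from this face inside a bayonet flange. With its lugs standing on the flange the nozzle is 9.5 mm above home; with the lugs over the notches it drops home.
- flange (a point): Centre of the bayonet flange's top, 15.5 mm above the seat, axes as the dryer's. 50 mm across, 4 mm thick; collar has 1.2 mm play on it. Two opposite notches pass the chamfered lugs within about 5 degrees each way. They lie along the dryer's x axis give or take 28 degrees (the ring is not always fitted alike): feel or look. Under the flange the lugs turn only clockwise, 36 degrees, to a stop.
- latch (a joint): Brass spring pin, 5 mm thick, in the dryer's front face 30 mm from the axis: 0 = out (3.5 mm proud of the face), 0.0036 m = pushed in. The collar's rim pushes it in (2 N at most) as the nozzle goes home. With the nozzle turned clockwise to the stop, a gap in the rim comes over the pin and it springs out to 0, which locks the nozzle.
- can: Bystander: black spray can with a gold band, 50 mm across, 163 mm tall, upright; origin at the centre of its underside.
- coffee: Bystander: brown paper coffee cup with a white lid, 85 mm across at the lid, 106 mm tall; origin at the centre of its underside.
- powder: Bystander: round rose and gold powder compact, 68 mm across, 20 mm tall; origin at the centre of its underside.

How it is judged:
By the outcome, as a careful person would: the job done as asked, in the order asked, and still so for the second after the job is handed in, with the robot touching nothing.
It also fails if it takes over 64 s, if anything falls off the work surface, if the arm or the gripper's body presses on something with over 40 N, if the wrist force passes 120 N, or if a joint passes its speed limit or range.

### The arm

A 6-joint arm with a two-finger parallel gripper is mounted at the origin on the work surface. World frame = base frame: x ahead of the robot, y to its left, z up, the work surface at z = 0. Lengths are in mm, angles in rad, forces in N, time in s.
With the tool pointing down it reaches from about 350 to 775 mm from the base axis. Payload 7.3 kg.
Tool frame: the origin (TCP) lies at the very end of the fingers, on their centre line; the grasp point (between the pads) lies 19 mm behind it (bot.grasp_offset is the distance from the TCP to the grasp point, in mm); z points along the fingers, y is the direction in which the jaws open and shut (so a half turn about z gives the same grasp; the last joint's range is limited). The gripper opens to 92 mm and grips with 3 to 60 N. Pads are 19 mm wide; open, the fingers measure 130 mm over their backs; the gripper's body (75 mm by 190 mm) begins 47 mm behind the grasp point.
Start: joints at [-1.459, 0.342, 1.524, -0, 1.275, -0.146], TCP at [133.873, -507.667, 193.841] pointing down, gripper open.
Joint ranges: [-2.53, 2.53], [-0.77, 2.02], [0.04, 2.7], [-1, 4.14], [0.28, 2.66], [-3.11, 3.11]. Speed limits (rad/s): [2.57, 2.57, 3.14, 3.14, 3.14, 3.14].

### API

Orientations are given as [roll, pitch, yaw] about the fixed x, y, z axes, in that order (R = Rz(yaw) Ry(pitch) Rx(roll)).
In Python, from plant import bot gives the robot as it stands.
- The arm moves only by the tool servo_tool, never from a script. Its arguments are lists of equal length, an entry for each row: "angular": the turn, a rotation vector about the world's x, y, z in degrees, a list of three; "slide": the shift along the world's x, y, z in mm, a list of three; "grip": the opening, from -1 (shut) to 1 (fully open), so that 0 is half open. In form: {"angular": [[ax, ay, az], ...], "slide": [[dx, dy, dz], ...], "grip": [grip, ...]}. A call has 1 to 10 rows; each row is the pose to reach, as a shift and turn from the pose commanded when the call began; what a row does not reach only later rows make up. A row lasts 1/12 s, in which the tool goes at most 41.7 mm and 7.16 degrees, less where a joint would pass 70% of its speed; a pose out of reach is approached as far as the arm can. A call with a gripper value outside its range is refused whole. The fingers move at their own pace and stop on an object; the grip force is fixed at half the most. Time passes only in rows, so rows that repeat a pose let the fingers close. It gives the time, the measured TCP pose, the force and the opening at its end, in the units of the state.
- bot.get_obs(): the state, without advancing time (a new reading comes with each control period).
- bot.capture(name): name is "side" or "top" or "wrist"; returns a dict with "img" (480x640x3 uint8, blue, green, red), "range_z" (480x640 float32, mm along the optical axis (not along the pixel's ray), 0 where there is no reading), "fov_y" (degrees; the focal length in pixels is half the picture's height over the tangent of half this angle, whatever the lens; pixels are square), "cx", "cy" (the principal point, pixels), "R" (3x3) and "t" (3): a world point X has camera coordinates R X + t; the wrist camera has in their place "T_tool_cam" (4x4, takes a point from camera to tool coordinates, whose origin is the TCP and whose axes are the flange's). Camera axes: x right, y down, z forward; pixel columns grow to the right and rows downward; lengths in mm; the calibration is good to about 2 mm. A picture is of the moment at which its call begins: read the wrist's pose just before it.
- bot.close_job(): hands the job in, once; it reports no verdict.
The state is a dict: "time": time; "joint_positions": joint angles; "dq": joint speeds; "tau": joint torques, N m; "tool_pos": TCP position; "tcp_rot": TCP orientation; "contact_force": force on the tool from outside, world axes, zero at the start; "moment": the same for the moment, N m; "grip_width": finger opening in mm.
Only numpy, scipy, OpenCV 4.12 (cv2) and the standard library are available. Lean on these libraries where they do the work, as an engineer would, in place of code of your own. Each camera call takes 0.05 s, during which the arm holds its last target.

## Working session

There is one attempt and no reset: what is moved stays moved. The work goes in short steps, Python scripts to look and compute and a tool call to move; the robot and the scene stay as the last step left them, time stands still between calls to the robot, and variables do not carry over. Pictures are saved under pics/ and viewed, and the job is handed in when it is done.

Besides the shell and the picture viewer there is one more tool, called as name(argument=value, ...) on one line, values as JSON. servo_tool: Moves the arm, as the interface text tells. Its arguments: {"type":"object","properties":{"angular":{"type":"array","items":{"type":"array","items":{"type":"number"}}},"slide":{"type":"array","items":{"type":"array","items":{"type":"number"}}},"grip":{"type":"array","items":{"type":"number"}}},"required":["angular","slide","grip"]}

```bash
mkdir -p pics; cat > h.py <<'E'
import numpy as np,cv2,pickle
from plant import bot
def cap(n,f=None):
    o=bot.get_obs(); c=bot.capture(n); c['obs']=o
    pickle.dump(c,open(f'{f or n}.pkl','wb')); cv2.imwrite(f'pics/{f or n}.png',c['img']); return c
def cloud(c):
    h,w=c['range_z'].shape; f=h/2/np.tan(np.radians(c['fov_y'])/2)
    v,u=np.mgrid[:h,:w]; z=c['range_z']
    P=np.stack([(u-c['cx'])/f*z,(v-c['cy'])/f*z,z],-1)
    if 'R' in c and c['R'] is not None: return (P-c['t'])@np.array(c['R'])
    from scipy.spatial.transform import Rotation as R
    T=np.array(c['T_tool_cam']); P=P@T[:3,:3].T+T[:3,3]
    o=c['obs']; return P@R.from_euler('xyz',o['tcp_rot']).as_matrix().T+o['tool_pos']
E
python3 - <<'E'
from h import *
print(bot.get_obs())
for n in('side','top'):
    c=cap(n); print(n,c['fov_y'],c['cx'],c['cy'],c.get('R'),c.get('t'))
print(bot.get_obs()['time'])
E
```

```text
{'time': 0.0, 'joint_positions': array([-1.45900323e+00,  3.42707914e-01,  1.52499786e+00, -1.09162392e-05,
        1.27537575e+00, -1.45991572e-01]), 'dq': array([ 0.00142451,  0.00025423,  0.00074544, -0.00078443,  0.0004774 ,
       -0.00077941]), 'tau': array([-3.66559207e-04, -4.31246674e+01, -2.44221514e+01,  7.17030955e-02,
        5.60436992e-02, -9.59831391e-05]), 'tool_pos': array([ 133.81555986, -507.20425029,  193.15936209]), 'tcp_rot': array([-3.14011811e+00, -2.06263137e-04,  2.57787707e-01]), 'contact_force': array([-0.32087371,  0.07159158, -0.30462234]), 'moment': array([-0.02542778,  0.04061146, -0.03017325]), 'grip_width': 92.06904950804424}
side 54.13021242437294 314.39203865192087 240.74134419349068 [[ 0.96129654 -0.27545157  0.00594989]
 [-0.21562409 -0.76559727 -0.60610814]
 [ 0.17150865  0.58136672 -0.79535999]] [-553.90030806  134.79951442  907.76957933]
top 47.51906818785636 320.45965432689894 248.75697916441567 [[ 2.53180427e-02 -9.99679428e-01 -1.93590194e-04]
 [-9.95528881e-01 -2.51952960e-02 -9.10354051e-02]
 [ 9.10013442e-02  2.49756290e-03 -9.95847638e-01]] [ -59.16698077  542.81817537 1318.10240986]
0.1
```

View pics/side.png

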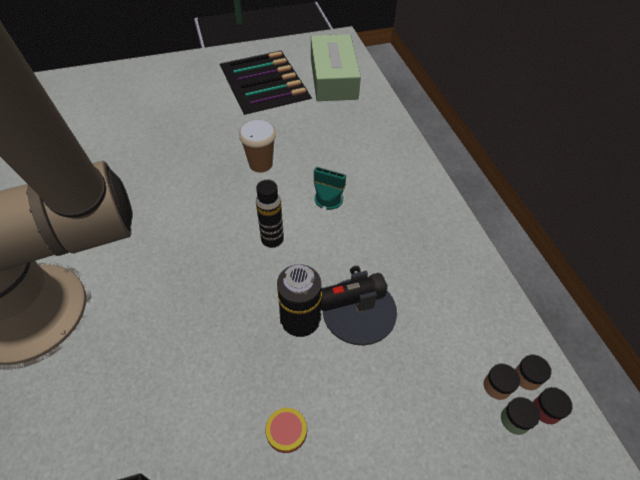

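View pics/top.png

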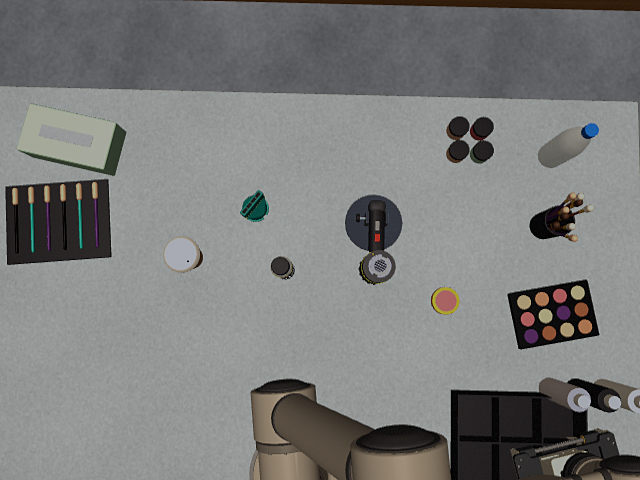

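Both pictures show the nozzle (top 255,207; side 329,188), the dryer face (top 378,265; side 299,276), the can (283,267), the cup (182,254) and the powder compact (445,300). Next I measure them.

```bash
python3 - <<'E'
from h import *
for n in('top','side'):
    c=pickle.load(open(n+'.pkl','rb')); P=cloud(c)
    img=c['img']; hsv=cv2.cvtColor(img,cv2.COLOR_BGR2HSV)
    m=(hsv[...,0]>75)&(hsv[...,0]<98)&(hsv[...,1]>120)&(c['range_z']>0)
    x,y=(255,207) if n=='top' else (329,188)
    mm=np.zeros_like(m); mm[y-35:y+35,x-35:x+35]=1; m&=mm
    Q=P[m]; print(n,len(Q),Q.min(0),Q.max(0))
    b=Q[Q[:,2]>75]; print('blade',len(b),b.mean(0))
    r=cv2.minAreaRect(b[:,:2].astype(np.float32)); print(r)
    cc=Q[Q[:,2]<28]; print('low',cc.mean(0),cv2.minEnclosingCircle(cc[:,:2].astype(np.float32)))
    # dryer
    x,y=(378,265) if n=='top' else (299,276)
    Q=P[y-30:y+60,x-40:x+40].reshape(-1,3); 
    for lo,hi in((150,158),(168,185)):
        q=Q[(Q[:,2]>lo)&(Q[:,2]<hi)]; 
        if len(q)>5: print('dry',lo,len(q),q.mean(0),cv2.minEnclosingCircle(q[:,:2].astype(np.float32)))
    if n=='top':
        q=P.reshape(-1,3); 
        for nm,(u,v),z in(('can',(283,267),150),('cof',(182,254),95),('pow',(445,300),12)):
            s=P[v-25:v+25,u-25:u+25].reshape(-1,3); s=s[s[:,2]>z]; print(nm,cv2.minEnclosingCircle(s[:,:2].astype(np.float32)),s[:,2].max())
        s=P[195:250,362:395].reshape(-1,3); s=s[(s[:,2]>85)&(s[:,2]<110)]; print('handle',s.mean(0),cv2.minAreaRect(s[:,:2].astype(np.float32)))
    for (u,v),k in(((255,207) if n=='top' else (329,188),'n'),((378,265) if n=='top' else (305,285),'d')):
        cv2.imwrite(f'pics/{n}_{k}.png',cv2.resize(img[v-40:v+40,u-50:u+50],None,fx=6,fy=6,interpolation=2))
E
```

```text
top 488 [611.57058004  88.98768981  -3.94722748] [674.81589377 150.5899767   92.25660642]
blade 137 [643.57514433 121.00174056  84.31257354]
((644.5921630859375, 122.22329711914062), (17.153038024902344, 69.56661224365234), 52.84648513793945)
low [630.14178693 109.27180566  11.64340176] ((642.0673217773438, 119.5465316772461), 31.79400634765625)
dry 150 423 [ 497.30008179 -175.06993723  154.23921993] ((497.8201599121094, -176.0252685546875), 36.594154357910156)
dry 168 362 [ 497.9083832  -175.65270416  174.54677885] ((498.2897033691406, -175.9553985595703), 25.03912353515625)
can ((464.2005615234375, 4.924201965332031), 68.32525634765625) 1362.0333894715861
cof ((473.93475341796875, 135.20095825195312), 191.1713104248047) 1362.0333894715861
pow ((424.52874755859375, -218.8190460205078), 170.0752716064453) 1362.0333894715861
handle [ 600.08127249 -175.19298563   97.91988341] ((598.116943359375, -175.93106079101562), (117.08869171142578, 53.4927864074707), 1.3666887283325195)
side 852 [612.69683974  88.88328857  -1.12473236] [675.85464528 141.00420029  87.44508741]
blade 171 [643.76763273 117.19440782  82.00356832]
((644.161865234375, 119.07562255859375), (13.96170425415039, 68.05262756347656), 54.27284622192383)
low [636.05641971 102.02784149  12.97373469] ((643.57568359375, 118.82608795166016), 32.43944549560547)
dry 150 701 [ 495.53781951 -185.31846139  154.06746767] ((497.64837646484375, -175.15150451660156), 37.34812927246094)
dry 168 607 [ 497.61552926 -178.01110194  173.50878035] ((497.91845703125, -174.9404296875), 25.851316452026367)
```

```bash
python3 -c "
import cv2,numpy as np
a=[cv2.imread(f'pics/{n}.png') for n in('top_n','top_d','side_n','side_d')]
a=[cv2.resize(x,(400,300)) for x in a]
cv2.imwrite('pics/mos.png',np.vstack([np.hstack(a[:2]),np.hstack(a[2:])]))"
```

```text
(no output)
```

View pics/mos.png

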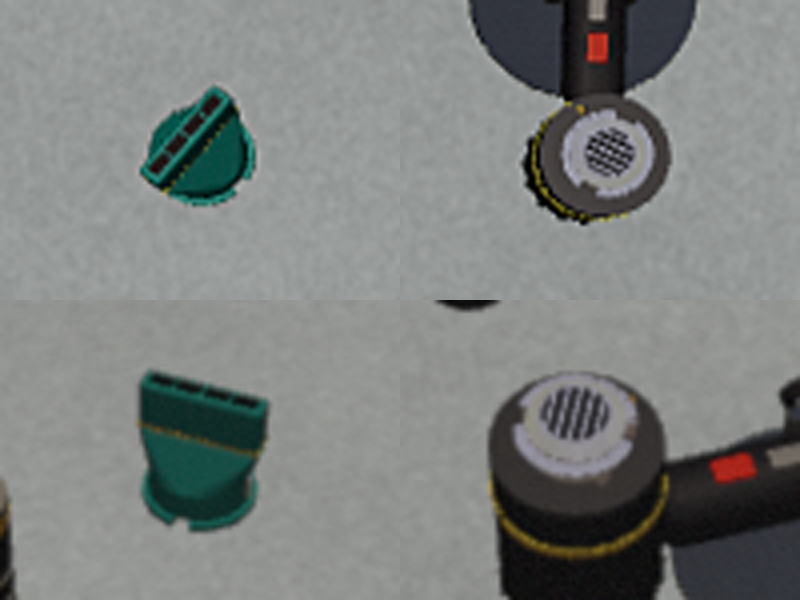

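```bash
python3 - <<'E'
from h import *
c=cap('wrist','w0'); print(c['fov_y'],c['cx'],c['cy'],c['T_tool_cam'])
c=pickle.load(open('top.pkl','rb')); P=cloud(c); 
for nm,(u,v),lo,hi in(('can',(283,267),150,170),('cof',(182,254),95,112),('pow',(445,300),12,30)):
    s=P[v-25:v+25,u-25:u+25].reshape(-1,3); s=s[(s[:,2]>lo)&(s[:,2]<hi)]; print(nm,cv2.minEnclosingCircle(s[:,:2].astype(np.float32)))
E
```

```text
67.0476230370121 320.1867800068854 239.3571727288181 [[ 2.03058187e-04 -9.56825072e-01 -2.90664309e-01  7.84372013e+01]
 [ 9.99999312e-01 -1.41610044e-04  1.16475975e-03 -4.77195960e-01]
 [-1.15563232e-03 -2.90664345e-01  9.56824385e-01 -1.90581983e+02]
 [ 0.00000000e+00  0.00000000e+00  0.00000000e+00  1.00000000e+00]]
can ((493.000732421875, 43.28599548339844), 20.397748947143555)
cof ((517.2205200195312, 278.38555908203125), 42.747371673583984)
pow ((425.1833190917969, -354.697021484375), 34.23213577270508)
```

servo_tool(angular=[[0,0,-10],[0,0,-20],[0,0,-30],[0,0,-40],[0,0,-51],[0,0,-51],[0,0,-51],[0,0,-51],[0,0,-51],[0,0,-51]], slide=[[20,20,30],[50,50,60],[364,332,90],[364,332,90],[364,332,90],[364,332,90],[364,332,90],[364,332,90],[364,332,90],[364,332,90]], grip=[1,1,1,1,1,1,1,1,1,1])

```text
time: 0.98
tool_pos: [407.7, -256.6, 273.7]
tcp_rot: [3.142, 0.0, -0.633]
contact_force: [0.2, -1.2, 0.0]
grip_width: 91.6
```

servo_tool(angular=[[0,0,0],[0,0,0],[0,0,0],[0,0,0],[0,0,0]], slide=[[85,76,5],[85,76,5],[85,76,5],[85,76,5],[85,76,5]], grip=[1,1,1,1,1])

```text
time: 1.4
tool_pos: [492.3, -180.9, 278.0]
tcp_rot: [3.141, 0.001, -0.629]
contact_force: [0.0, -0.7, -0.1]
grip_width: 92.2
```

```bash
python3 - <<'E'
from h import *
o=bot.get_obs();print(o['tool_pos'],o['tcp_rot'],o['time'])
c=cap('wrist','w1')
P=cloud(c)
s=P.reshape(-1,3); s=s[np.linalg.norm(s[:,:2]-[498,-175],axis=1)<45]
for lo,hi in((150,158),(167,174),(174,182)):
    q=s[(s[:,2]>lo)&(s[:,2]<hi)]; print(lo,len(q),q.mean(0),cv2.minEnclosingCircle(q[:,:2].astype(np.float32)))
E
```

```text
[ 492.33130676 -180.90904865  277.95407064] [ 3.14112530e+00  1.16314723e-03 -6.28895065e-01] 1.4
150 2559 [ 501.83693366 -177.60557661  154.67917519] ((497.9455261230469, -173.90469360351562), 36.58367156982422)
167 1099 [ 499.78650873 -175.5315951   171.02989438] ((498.1076965332031, -173.9589385986328), 25.214200973510742)
174 1421 [ 498.67736555 -174.59577574  176.63560052] ((497.66741943359375, -174.27178955078125), 19.655696868896484)
```

View pics/w1.png

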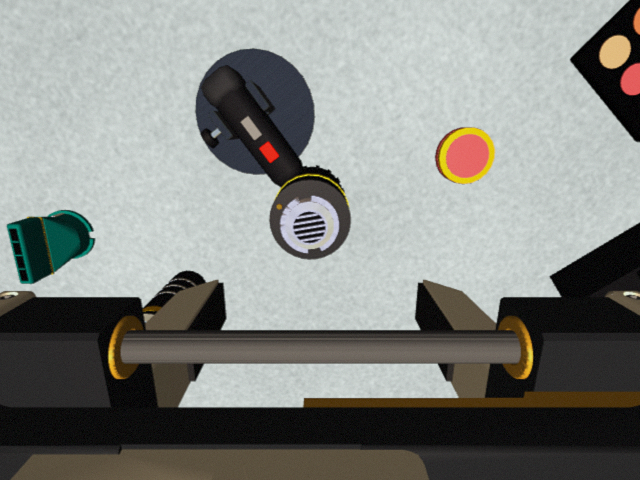

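The wrist view shows the dryer's face at (310,226), with flange notches at about (310,197) and (313,248), and the brass pin at (279,206). I measure the notch angle.

```bash
python3 - <<'E'
from h import *
from scipy.spatial.transform import Rotation as R
c=pickle.load(open('w1.pkl','rb')); o=c['obs']; T=np.array(c['T_tool_cam']); Rt=R.from_euler('xyz',o['tcp_rot']).as_matrix()
f=240/np.tan(np.radians(c['fov_y'])/2)
def proj(X): 
    p=(X-o['tool_pos'])@Rt; p=(p-T[:3,3])@T[:3,:3]; return np.stack([p[...,0]/p[...,2]*f+c['cx'],p[...,1]/p[...,2]*f+c['cy']],-1)
# rectified view at z=170.5
g=np.arange(-40,40,.16); X,Y=np.meshgrid(g,g) # col: x ; row:y flipped
def rect(z,cx,cy):
    p=proj(np.stack([cx+X,cy-Y,np.full_like(X,z)],-1)).astype(np.float32); return cv2.remap(c['img'],p[...,0],p[...,1],cv2.INTER_CUBIC)
a=rect(170.5,498,-174.2);b=rect(155,498,-174.2)
for im,rs in((a,(21,25)),(b,(30,37))):
    for r in rs: cv2.circle(im,(250,250),int(r/.16),(0,255,0),1)
cv2.imwrite('pics/rect.png',np.hstack([a,b])[:, :][::1]); cv2.imwrite('pics/rect.png',cv2.resize(np.hstack([a,b]),(800,400)))
th=np.radians(np.arange(0,360,3))
gr=cv2.cvtColor(c['img'],cv2.COLOR_BGR2GRAY).astype(np.float32)
p=np.mean([cv2.remap(gr,*[q.astype(np.float32)[None] for q in proj(np.stack([498+r*np.cos(th),-174.2+r*np.sin(th),th*0+170.5],-1)).T],cv2.INTER_LINEAR)[0] for r in(22.5,23,23.5)],0)
for i in range(0,120,20): print(i*3,p[i:i+20].astype(int))
E
```

```text
0 [202 203 199 201 182 169 197 201 202 196 166 193 201 194 196 205 209 189
 164 187]
60 [197 200 206 205 208 209 206 206 202 200 200 201 201 199 205 206 202 197
 201 207]
120 [207 204 202 204 202 201 170  71  54  54  53  53  55  54  55  84 172 193
 195 203]
180 [204 202 201 203 203 202 204 204 204 200 194 192 200 203 203 201 198 197
 200 200]
240 [203 199 197 199 203 201 203 200 203 200 199 204 210 206 203 206 203 196
 197 199]
300 [203 204 200 198 198 196 195 136  86  82  82  85  84  84  84  88 124 160
 194 201]
```

View pics/rect.png

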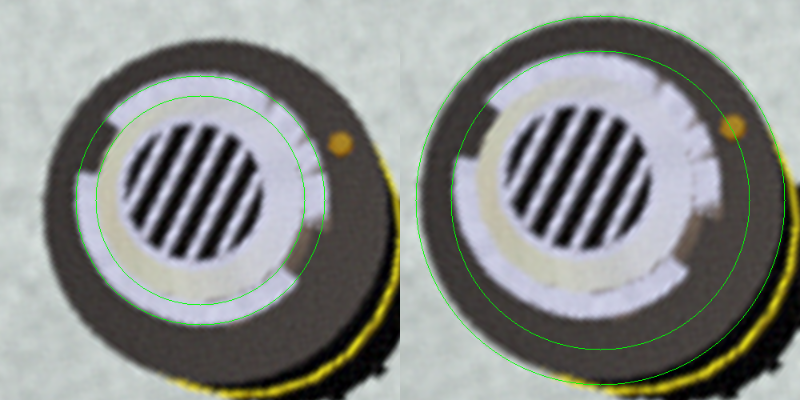

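servo_tool(angular=[[0,0,0],[0,0,0],[0,0,0],[0,0,0],[0,0,0],[0,0,0],[0,0,0],[0,0,0],[0,0,0],[0,0,0]], slide=[[151,300,-108],[151,300,-108],[151,300,-108],[151,300,-108],[151,300,-108],[151,300,-108],[151,300,-108],[151,300,-108],[151,300,-108],[151,300,-108]], grip=[1,1,1,1,1,1,1,1,1,1])

```text
time: 2.28
tool_pos: [642.4, 119.9, 167.8]
tcp_rot: [3.14, 0.003, -0.63]
contact_force: [-0.8, -0.6, -0.1]
grip_width: 91.5
```

servo_tool(angular=[[0,0,0],[0,0,0]], slide=[[0,0,0],[0,0,0]], grip=[1,1])

```text
time: 2.45
tool_pos: [642.5, 115.7, 170.9]
tcp_rot: [3.141, -0.0, -0.634]
contact_force: [-0.2, 0.2, -0.1]
grip_width: 91.7
```

```bash
python3 - <<'E'
from h import *
o=bot.get_obs();print(o['tool_pos'],o['tcp_rot'],o['time'])
c=cap('wrist','w2')
P=cloud(c); hsv=cv2.cvtColor(c['img'],cv2.COLOR_BGR2HSV)
m=(np.linalg.norm(P[...,:2]-[643,119],axis=-1)<50)&(c['range_z']>0)
s=P[m]
for lo,hi in((78,95),(84,88),(22,28),(3,8),(2,28)):
    q=s[(s[:,2]>lo)&(s[:,2]<hi)].astype(np.float32); 
    if len(q)>5:print(lo,len(q),q.mean(0),cv2.minEnclosingCircle(q[:,:2]),cv2.minAreaRect(q[:,:2]))
E
```

```text
[642.51423149 115.71345085 170.90450646] [ 3.14087939e+00 -3.30109316e-04 -6.34111330e-01] 2.45Traceback (most recent call last):
  File "<stdin>", line 9, in <module>
cv2.error: OpenCV(4.12.0) /io/opencv/modules/imgproc/src/shapedescr.cpp:201: error: (-215:Assertion failed) count >= 0 && (depth == CV_32F || depth == CV_32S) in function 'minEnclosingCircle'
```

View pics/w2.png

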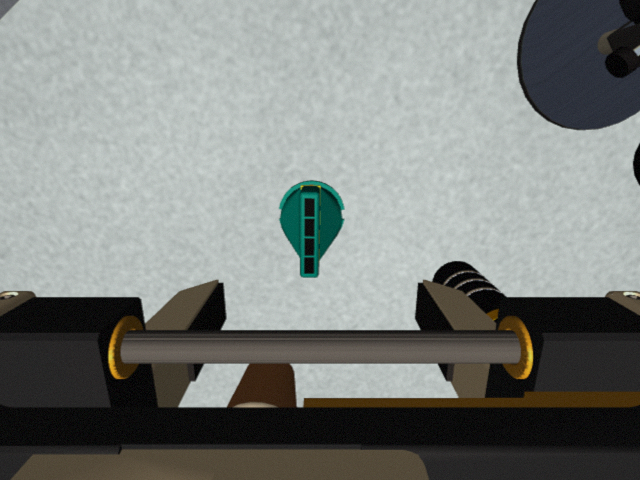

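The nozzle is in view: outlet blade from about (310,193) to (310,276), collar around (311,213), aligned with the jaws. I compute its pose.

```bash
python3 - <<'E'
from h import *
o=bot.get_obs();print(o['tool_pos'],o['tcp_rot'],o['time'])
c=pickle.load(open('w2.pkl','rb'))
P=cloud(c); hsv=cv2.cvtColor(c['img'],cv2.COLOR_BGR2HSV)
m=(np.linalg.norm(P[...,:2]-[643,119],axis=-1)<50)&(c['range_z']>0)
s=P[m]
for lo,hi in((78,95),(84,88),(22,28),(3,8),(2,28)):
    q=np.ascontiguousarray(s[(s[:,2]>lo)&(s[:,2]<hi)],dtype=np.float32)
    if len(q)>5:print(lo,len(q),q.mean(0),cv2.minEnclosingCircle(q[:,:2].copy()),cv2.minAreaRect(q[:,:2].copy()))
E
```

```text
[642.64517432 115.56972152 171.33124792] [ 3.14149320e+00 -7.86372044e-04 -6.34620846e-01] 2.5
78 1708 [646.73486 122.96706  85.4859 ] ((645.424072265625, 124.33270263671875), 36.02874755859375) ((645.1498413085938, 123.9758071899414), (15.493284225463867, 71.71427154541016), 52.776702880859375)
84 1565 [646.3832  123.38917  85.71102] ((645.3349609375, 123.84210205078125), 35.755435943603516) ((645.272216796875, 123.88737487792969), (15.347569465637207, 71.25624084472656), 52.76155471801758)
22 82 [648.4118   121.250656  26.615463] ((645.0640258789062, 124.28224182128906), 29.75197982788086) ((648.6316528320312, 121.44694519042969), (59.28179931640625, 38.628204345703125), 51.54237365722656)
3 378 [661.0019    110.35472     4.8315587] ((645.0348510742188, 124.14847564697266), 33.521995544433594) ((652.3380737304688, 117.2093734741211), (66.46080780029297, 46.802001953125), 46.701080322265625)
2 518 [658.75946  111.76928    9.004768] ((648.239501953125, 126.84190368652344), 41.93932342529297) ((654.0362548828125, 121.20661163330078), (76.01971435546875, 51.617435455322266), 45.809078216552734)
```

servo_tool(angular=[[0,0,-0.8],[0,0,-0.8],[0,0,-0.8],[0,0,-0.8],[0,0,-0.8],[0,0,-0.8],[0,0,-0.8],[0,0,-0.8],[0,0,-0.8],[0,0,-0.8]], slide=[[2.4,7,-40],[2.4,7,-80],[2.4,7,-110],[2.4,7,-119],[2.4,7,-119],[2.4,7,-119],[2.4,7,-119],[2.4,7,-119],[2.4,7,-119],[2.4,7,-119]], grip=[1,1,1,0.2,-0.3,-0.5,-0.6,-0.7,-0.8,-1])

```text
time: 3.33
tool_pos: [645.7, 124.8, 53.0]
tcp_rot: [-3.14, -0.002, -0.646]
contact_force: [-1.0, -0.3, -0.3]
grip_width: 49.9
```

servo_tool(angular=[[0,0,0],[0,0,0],[0,0,0],[0,0,0],[0,0,0],[0,0,0]], slide=[[0,0,0],[0,0,0],[0,0,0],[0,0,0],[0,0,0],[0,0,0]], grip=[-1,-1,-1,-1,-1,-1])

```text
time: 3.83
tool_pos: [645.0, 124.8, 51.5]
tcp_rot: [3.141, 0.0, -0.646]
contact_force: [0.9, -0.4, -0.2]
grip_width: 14.4
```

```bash
python3 - <<'E'
from h import *
o=bot.get_obs();print(o)
c=cap('wrist','w3')
P=cloud(c)
q=P[(np.linalg.norm(P[...,:2]-[643,119],axis=-1)<50)&(c['range_z']>0)]
q=np.ascontiguousarray(q[(q[:,2]>78)&(q[:,2]<92)],dtype=np.float32); print(len(q),cv2.minAreaRect(q[:,:2].copy()))
E
```

```text
{'time': 3.8333, 'joint_positions': array([ 7.46084574e-02,  7.08963158e-01,  1.30462618e+00, -4.44281887e-05,
        1.12824636e+00,  2.29157012e+00]), 'dq': array([-0.00043667,  0.00126497, -0.00110141,  0.00159641, -0.00078253,
        0.00156786]), 'tau': array([-9.63179860e-02, -5.90639412e+01, -2.27432728e+01, -6.58444036e-02,
       -6.52612257e-02,  1.53148885e-03]), 'tool_pos': array([645.03286413, 124.81340182,  51.48299849]), 'tcp_rot': array([ 3.14140209e+00,  1.56109237e-04, -6.46146324e-01]), 'contact_force': array([ 0.87341579, -0.4262245 , -0.23976086]), 'moment': array([0.08616634, 0.05126656, 0.00226068]), 'grip_width': 14.417929287696362}
3686 ((652.5966186523438, 118.90309143066406), (33.66984558105469, 53.42353057861328), 30.383445739746094)
```

View pics/w3.png

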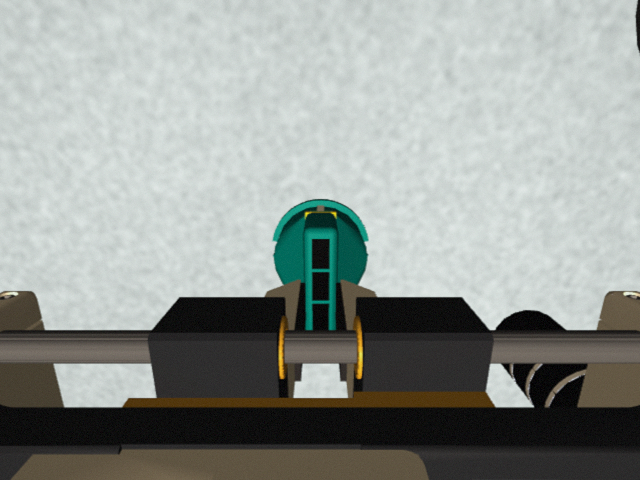

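The grip closed on the blade: it sits at columns 303–337 between the pads, with the collar at (320,235). I lift and carry it to above the dryer.

servo_tool(angular=[[0,0,0],[0,0,0],[0,0,3],[0,0,5],[0,0,8],[0,0,10.5],[0,0,10.5],[0,0,10.5],[0,0,10.5],[0,0,10.5]], slide=[[0,0,30],[0,0,70],[-10,-20,105],[-20,-40,140],[-34,-70,170],[-50,-100,195],[-68,-138,200],[-87,-176,200],[-106,-214,200],[-125,-252,200]], grip=[-1,-1,-1,-1,-1,-1,-1,-1,-1,-1])

```text
time: 4.72
tool_pos: [521.6, -123.1, 251.9]
tcp_rot: [3.141, -0.001, -0.463]
contact_force: [0.1, -0.2, -0.4]
grip_width: 14.5
```

servo_tool(angular=[[0,0,0],[0,0,0],[0,0,0],[0,0,0],[0,0,0]], slide=[[-16,-34,0],[-22,-46.5,0],[-22,-46.5,0],[-22,-46.5,0],[-22,-46.5,0]], grip=[-1,-1,-1,-1,-1])

```text
time: 5.13
tool_pos: [501.2, -167.5, 251.5]
tcp_rot: [-3.141, 0.0, -0.463]
contact_force: [-0.4, 0.5, -0.8]
grip_width: 14.0
```

```bash
python3 - <<'E'
from h import *
o=bot.get_obs();print(o)
c=cap('wrist','w4')
c=cap('side','s4'); cv2.imwrite('pics/s4c.png',cv2.resize(c['img'][180:340,220:420],None,fx=3.5,fy=3.5,interpolation=2))
E
```

```text
{'time': 5.1333, 'joint_positions': array([-4.67895171e-01,  3.09998846e-01,  1.41011123e+00,  4.31779744e-04,
        1.42159894e+00,  1.56549797e+00]), 'dq': array([ 1.77414877e-02,  2.00698602e-03, -2.34368358e-03,  5.34844890e-05,
       -1.38124705e-03, -3.42677137e-03]), 'tau': array([-9.52089652e-01, -4.33225608e+01, -2.61417907e+01, -3.06998554e-02,
       -8.36046855e-02, -4.60478099e-03]), 'tool_pos': array([ 501.16807359, -167.48236962,  251.53872764]), 'tcp_rot': array([-3.14116507e+00,  1.14111128e-04, -4.62660995e-01]), 'contact_force': array([-0.39946639,  0.50756616, -0.81499578]), 'moment': array([ 0.05503795,  0.00545447, -0.01029739]), 'grip_width': 14.026669140767925}
```

View pics/s4c.png

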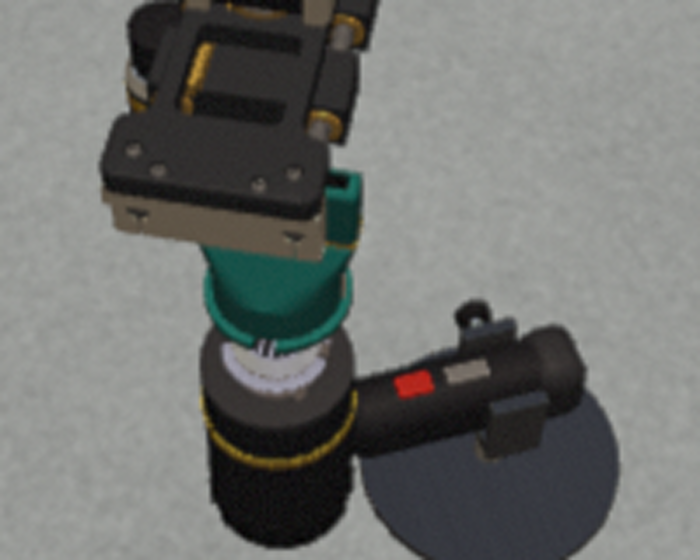

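View pics/w4.png

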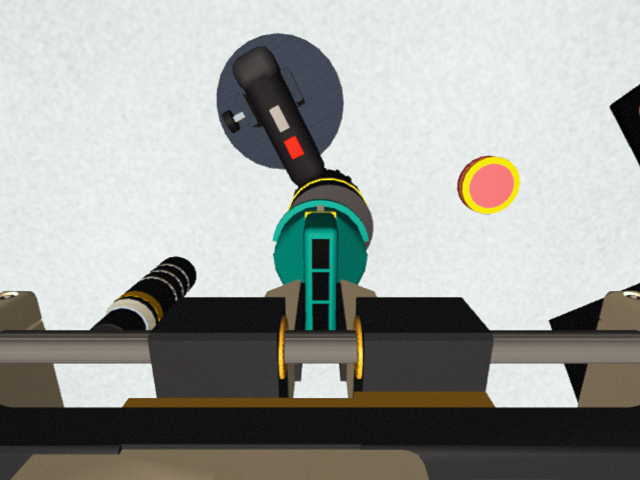

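servo_tool(angular=[[0,0,0],[0,0,0],[0,0,0]], slide=[[0,0,0],[0,0,0],[0,0,0]], grip=[-1,-1,-1])

```text
time: 5.48
tool_pos: [501.1, -167.6, 251.5]
tcp_rot: [3.142, 0.0, -0.462]
contact_force: [-0.3, 0.3, -0.2]
grip_width: 14.2
```

```bash
python3 - <<'E'
from h import *
o=bot.get_obs();print(o['tool_pos'],o['dq'][0])
c=cap('wrist','w5')
P=cloud(c); q=P[(np.linalg.norm(P[...,:2]-[498,-174],axis=-1)<60)&(c['range_z']>0)]
for lo,hi in((152,158),(201,206),(220,228)):
  s=np.ascontiguousarray(q[(q[:,2]>lo)&(q[:,2]<hi)],dtype=np.float32);
  if len(s)>5: print(lo,len(s),s.mean(0),cv2.minEnclosingCircle(s[:,:2].copy()))
E
```

```text
[ 501.11728175 -167.57657295  251.49984877] -0.005713351935147417
152 1306 [ 512.96204 -192.47525  154.71396] ((498.4192810058594, -174.6043243408203), 36.30135726928711)
201 843 [ 521.54614 -178.00098  204.58545] ((501.6593017578125, -167.89727783203125), 33.39739990234375)
220 199 [ 509.58447 -171.14163  225.85786] ((501.6959533691406, -168.1548309326172), 29.783323287963867)
```

servo_tool(angular=[[0,0,0],[0,0,0],[0,0,0],[0,0,0],[0,0,0]], slide=[[-3.5,-6.2,-8],[-3.5,-6.2,-18],[-3.5,-6.2,-24],[-3.5,-6.2,-26],[-3.5,-6.2,-26]], grip=[-1,-1,-1,-1,-1])

```text
time: 5.95
tool_pos: [496.8, -174.3, 224.4]
tcp_rot: [-3.142, 0.002, -0.463]
contact_force: [0.0, -0.1, -1.5]
grip_width: 14.3
```

```bash
python3 - <<'E'
from h import *
o=bot.get_obs();print(o['tool_pos'],o['contact_force'],o['moment'])
c=cap('wrist','w6')
P=cloud(c); q=P[(np.linalg.norm(P[...,:2]-[498,-174],axis=-1)<60)&(c['range_z']>0)]
for lo,hi in((152,158),(175,180),(194,202)):
  s=np.ascontiguousarray(q[(q[:,2]>lo)&(q[:,2]<hi)],dtype=np.float32);
  if len(s)>5: print(lo,len(s),s.mean(0),cv2.minEnclosingCircle(s[:,:2].copy()))
c=cap('side','s6'); cv2.imwrite('pics/s6c.png',cv2.resize(c['img'][180:340,220:420],None,fx=3.5,fy=3.5,interpolation=2))
E
```

```text
[ 496.80447506 -174.28389815  224.4337899 ] [ 9.96338385e-04 -1.21448195e-01 -1.51888757e+00] [0.03876258 0.01288864 0.01046677]
152 1048 [ 520.9234  -181.44987  154.69489] ((498.1880187988281, -174.15650939941406), 36.431819915771484)
175 867 [ 517.1763  -184.57214  177.68346] ((497.5780029296875, -174.53329467773438), 33.374298095703125)
194 285 [ 502.81525 -177.6936   200.05467] ((497.5401306152344, -174.8313446044922), 29.807146072387695)
```

View pics/s6c.png

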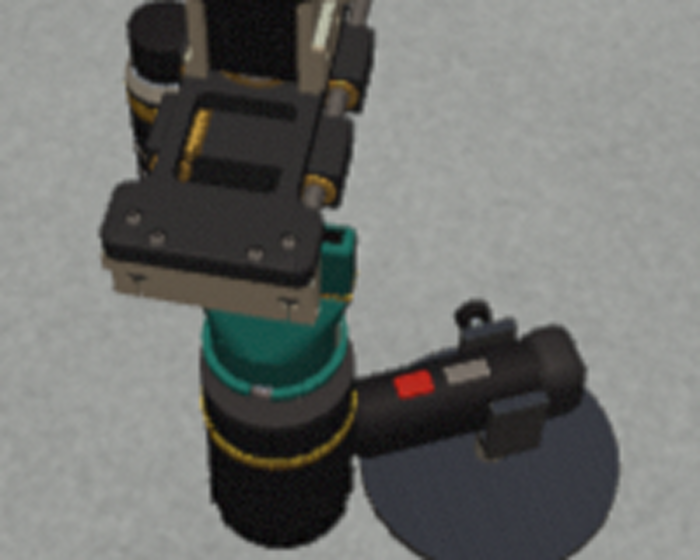

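The collar stands concentric above the face, centred to about 0.7 mm. I correct that and descend.

servo_tool(angular=[[0,0,0],[0,0,0],[0,0,0],[0,0,0]], slide=[[0.5,0.4,-1],[0.5,0.4,-2.5],[0.5,0.4,-4],[0.5,0.4,-5]], grip=[-1,-1,-1,-1])

```text
time: 6.38
tool_pos: [497.9, -174.0, 220.5]
tcp_rot: [3.141, 0.0, -0.463]
contact_force: [0.4, 0.6, -1.0]
grip_width: 14.5
```

servo_tool(angular=[[0,0,0],[0,0,0],[0,0,0]], slide=[[0,0,-1.3],[0,0,-2.6],[0,0,-4]], grip=[-1,-1,-1])

```text
time: 6.63
tool_pos: [497.9, -174.0, 216.5]
tcp_rot: [3.142, -0.0, -0.463]
contact_force: [0.1, -0.8, -1.0]
grip_width: 14.1
```

servo_tool(angular=[[0,0,0],[0,0,0],[0,0,0]], slide=[[0,0,-1],[0,0,-2],[0,0,-3]], grip=[-1,-1,-1])

```text
time: 6.88
tool_pos: [497.9, -174.1, 213.5]
tcp_rot: [3.142, -0.0, -0.463]
contact_force: [0.1, -0.1, -1.1]
grip_width: 14.5
```

servo_tool(angular=[[0,0,0],[0,0,0],[0,0,0]], slide=[[0,0,-1],[0,0,-2],[0,0,-3]], grip=[-1,-1,-1])

```text
time: 7.13
tool_pos: [497.9, -174.1, 210.5]
tcp_rot: [3.141, -0.0, -0.463]
contact_force: [0.4, -1.0, -0.8]
grip_width: 14.4
```

servo_tool(angular=[[0,0,0],[0,0,0],[0,0,0]], slide=[[0,0,-1],[0,0,-2],[0,0,-2.5]], grip=[-1,-1,-1])

```text
time: 7.38
tool_pos: [497.9, -174.1, 208.0]
tcp_rot: [3.141, -0.0, -0.463]
contact_force: [-0.2, 0.7, 0.9]
grip_width: 14.4
```

servo_tool(angular=[[0,0,0],[0,0,0],[0,0,0]], slide=[[0,0,-0.5],[0,0,-1],[0,0,-1.5]], grip=[-1,-1,-1])

```text
time: 7.63
tool_pos: [497.9, -174.1, 206.7]
tcp_rot: [3.141, -0.0, -0.463]
contact_force: [-0.0, -0.1, 0.2]
grip_width: 13.8
```

servo_tool(angular=[[0,0,0],[0,0,0]], slide=[[0,0,-0.5],[0,0,-0.8]], grip=[-1,-1])

```text
time: 7.8
tool_pos: [498.1, -174.0, 206.3]
tcp_rot: [-3.141, -0.001, -0.463]
contact_force: [-2.1, 1.5, 6.3]
grip_width: 14.3
```

```bash
python3 - <<'E'
from h import *
o=bot.get_obs();print(o['tool_pos'],o['contact_force'],o['moment'],o['grip_width'])
c=cap('wrist','w7')
c=cap('side','s7'); cv2.imwrite('pics/s7c.png',cv2.resize(c['img'][200:340,220:395],None,fx=4,fy=4,interpolation=2))
E
```

```text
[ 498.07031657 -173.98419292  206.34080243] [-2.08751843  1.46688287  6.31303011] [ 0.24426719  0.28401201 -0.00593928] 14.34753030703199
```

View pics/s7c.png

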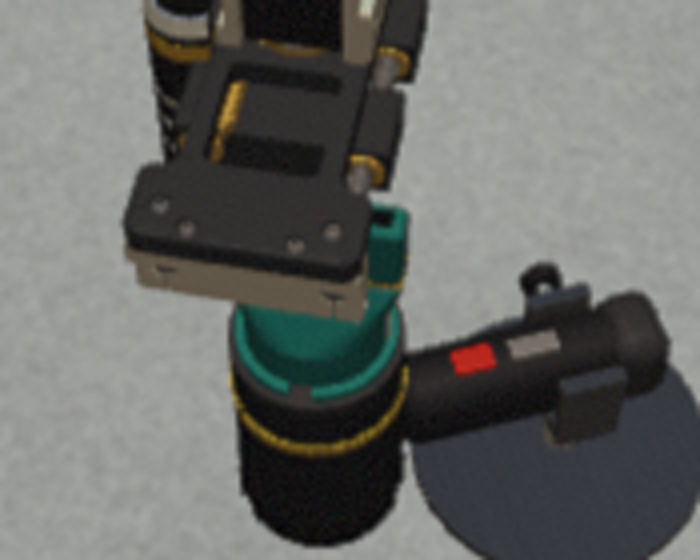

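The nozzle is fully home: the rim is flat on the face, there is a 6 N bottom contact, and the height is as predicted. Now I ease off and turn clockwise.

servo_tool(angular=[[0,0,0],[0,0,-3],[0,0,-6],[0,0,-10],[0,0,-14],[0,0,-18]], slide=[[0,0,0.5],[0,0,0.5],[0,0,0.5],[0,0,0.5],[0,0,0.5],[0,0,0.5]], grip=[-1,-1,-1,-1,-1,-1])

```text
time: 8.4
tool_pos: [498.1, -174.1, 206.4]
tcp_rot: [-3.141, -0.001, -0.781]
contact_force: [-0.2, -0.1, 3.3]
grip_width: 14.5
```

```bash
python3 - <<'E'
from h import *
o=bot.get_obs();print(o['tool_pos'],o['contact_force'],o['moment'],np.degrees(o['tcp_rot'][2]))
E
```

```text
[ 498.13035534 -174.12571666  206.44960417] [-0.23389288 -0.1005139   3.34354038] [ 0.11570377 -0.02382988  0.0282677 ] -44.722413505505216
```

Turning freely. I continue to the stop.

servo_tool(angular=[[0,0,-4],[0,0,-8],[0,0,-11],[0,0,-14],[0,0,-16]], slide=[[0,0,0],[0,0,0],[0,0,0],[0,0,0],[0,0,0]], grip=[-1,-1,-1,-1,-1])

```text
time: 8.82
tool_pos: [498.1, -174.2, 206.4]
tcp_rot: [-3.141, -0.001, -1.059]
contact_force: [0.3, -1.0, 2.4]
grip_width: 14.5
```

servo_tool(angular=[[0,0,-1],[0,0,-2]], slide=[[0,0,0],[0,0,0]], grip=[-1,-1])

```text
time: 8.98
tool_pos: [498.2, -174.1, 206.4]
tcp_rot: [-3.141, -0.001, -1.092]
contact_force: [2.3, 0.2, 3.0]
grip_width: 14.7
```

```bash
python3 - <<'E'
from h import *
o=bot.get_obs();print(o['tool_pos'],o['contact_force'],o['moment'],np.degrees(o['tcp_rot'][2]))
E
```

```text
[ 498.17220263 -174.12878435  206.39199277] [2.3431723  0.23145631 3.02389777] [ 0.07504593 -0.18323147  0.04323043] -62.55963030660177
```

servo_tool(angular=[[0,0,-1],[0,0,-2]], slide=[[0,0,0],[0,0,0]], grip=[-1,-1])

```text
time: 9.15
tool_pos: [498.2, -174.1, 206.4]
tcp_rot: [-3.141, -0.001, -1.127]
contact_force: [1.3, -0.0, 2.6]
grip_width: 14.1
```

```bash
python3 - <<'E'
from h import *
o=bot.get_obs();print(o['tool_pos'],o['contact_force'],o['moment'],np.degrees(o['tcp_rot'][2]))
E
```

```text
[ 498.16394232 -174.09955119  206.38925861] [ 1.30118739 -0.04362168  2.62442385] [ 0.1484527  -0.23102648  0.12984397] -64.58305918990766
```

servo_tool(angular=[[0,0,-1],[0,0,-2]], slide=[[0,0,0],[0,0,0]], grip=[-1,-1])

```text
time: 9.32
tool_pos: [497.7, -174.4, 206.4]
tcp_rot: [3.141, -0.001, -1.163]
contact_force: [-0.5, -1.8, 4.3]
grip_width: 14.8
```

```bash
python3 - <<'E'
from h import *
o=bot.get_obs();print(o['tool_pos'],o['contact_force'],o['moment'],np.degrees(o['tcp_rot'][2]))
c=cap('wrist','w8')
E
```

```text
[ 497.72503093 -174.41490853  206.43789238] [-0.46645228 -1.81304933  4.30494865] [-0.15974915  0.08175436  0.10368501] -66.60796893701061
```

View pics/w8.png

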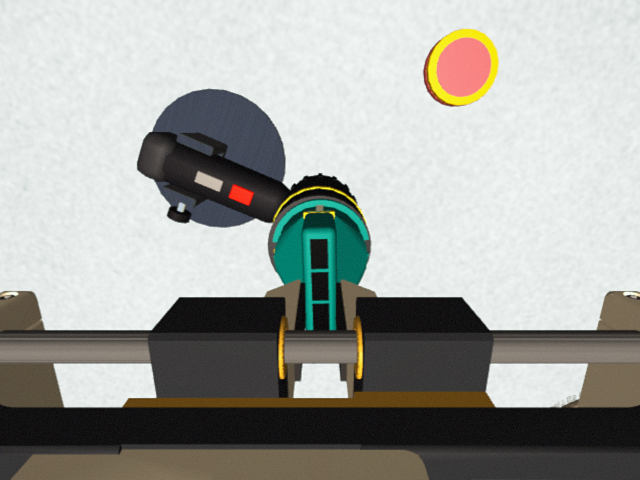

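```bash
python3 - <<'E'
from h import *
a=cv2.imread('pics/w8.png')[180:300,240:400]; a=cv2.convertScaleAbs(a,alpha=1.3,beta=15)
cv2.imwrite('pics/w8c.png',cv2.resize(a,None,fx=5,fy=5,interpolation=2))
E
```

```text
(no output)
```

View pics/w8c.png

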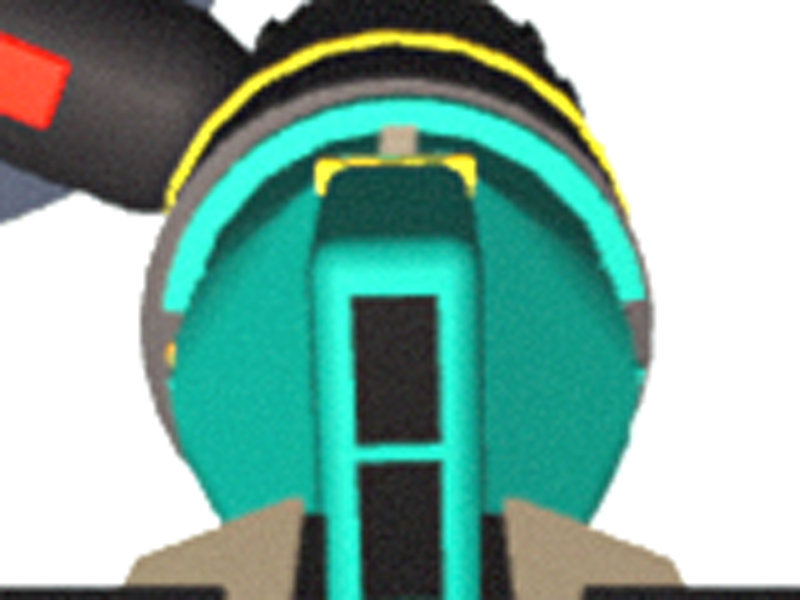

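The close-up shows the brass pin inside the rim gap on the left (crop 170,353). I push slightly more to confirm the stop.

servo_tool(angular=[[0,0,-1],[0,0,-2],[0,0,-2]], slide=[[0,0,0],[0,0,0],[0,0,0]], grip=[-1,-1,-1])

```text
time: 9.62
tool_pos: [497.7, -174.3, 206.4]
tcp_rot: [3.141, -0.0, -1.197]
contact_force: [-2.2, -2.7, 4.7]
grip_width: 14.2
```

```bash
python3 - <<'E'
from h import *
o=bot.get_obs();print(o['tool_pos'],o['contact_force'],o['moment'],np.degrees(o['tcp_rot'][2]))
c=cap('wrist','w9')
a=cv2.imread('pics/w9.png')[180:300,240:400]; a=cv2.convertScaleAbs(a,alpha=1.3,beta=15)
cv2.imwrite('pics/w9c.png',cv2.resize(a,None,fx=5,fy=5,interpolation=2))
E
```

```text
[ 497.73210036 -174.337789    206.44100191] [-2.20082884 -2.65870644  4.69973818] [-0.2278891   0.19124977  0.31343923] -68.59845300231598
```

View pics/w9c.png

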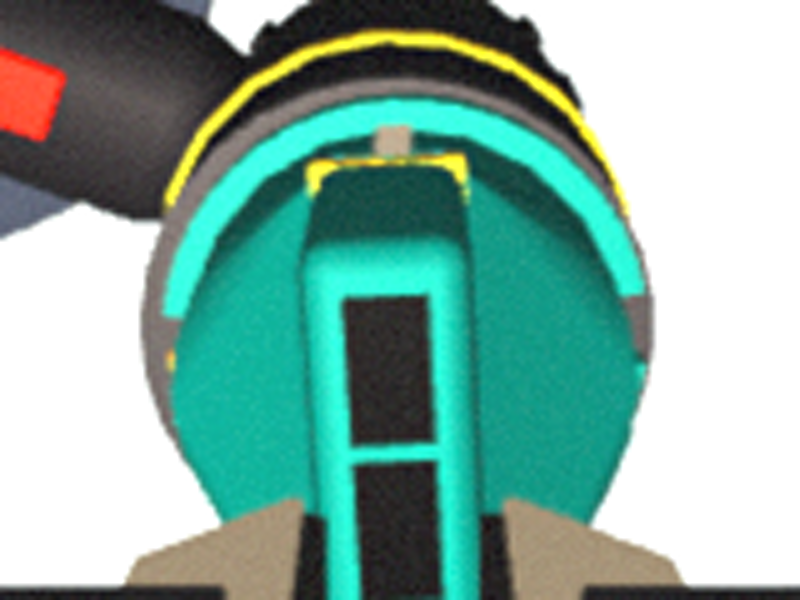

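The moment rose to 0.31 N m and the blade has begun to slip in the pads, so it is at the stop. I relax the twist, open and lift straight up.

servo_tool(angular=[[0,0,1],[0,0,2],[0,0,2],[0,0,2],[0,0,2],[0,0,2],[0,0,2],[0,0,2]], slide=[[0,0,0.3],[0,0,0.3],[0,0,0.3],[0,0,0.3],[0,0,0.3],[0,0,0.3],[0,0,0.3],[0,0,0.3]], grip=[-1,-1,-0.4,0,0.3,0.3,0.3,0.3])

```text
time: 10.33
tool_pos: [497.8, -173.8, 206.4]
tcp_rot: [3.141, 0.001, -1.161]
contact_force: [0.1, -0.0, 0.1]
grip_width: 50.2
```

servo_tool(angular=[[0,0,0],[0,0,0],[0,0,0],[0,0,0],[0,0,0],[0,0,0]], slide=[[0,0,20],[0,0,50],[0,0,80],[0,0,100],[0,0,100],[0,0,100]], grip=[0.3,0.3,0.3,0.3,0.3,0.3])

```text
time: 10.83
tool_pos: [498.2, -174.1, 307.4]
tcp_rot: [-3.14, -0.002, -1.161]
contact_force: [-0.6, 0.1, -0.4]
grip_width: 59.7
```

```bash
python3 - <<'E'
from h import *
o=bot.get_obs();print(o['tool_pos'],o['contact_force'],o['grip_width'],o['time'])
c=cap('wrist','w10'); P=cloud(c)
a=c['img'][150:290,220:400]; a=cv2.convertScaleAbs(a,alpha=1.2,beta=15)
a=cv2.resize(a,None,fx=4,fy=4,interpolation=2)
cv2.imwrite('pics/w10c.png',a)
q=P[(np.linalg.norm(P[...,:2]-[498,-174],axis=-1)<50)&(c['range_z']>0)]
for lo,hi in((234,246),(178,184),(157,163)):
  s=np.ascontiguousarray(q[(q[:,2]>lo)&(q[:,2]<hi)],dtype=np.float32)
  if len(s)>5: print(lo,len(s),s.mean(0),cv2.minEnclosingCircle(s[:,:2].copy()),cv2.minAreaRect(s[:,:2].copy()))
E
```

```text
[ 498.2203177  -174.1439548   307.39162506] [-0.57526143  0.08119009 -0.42380515] 59.72339644712386 10.8333
234 1966 [ 499.24338 -177.1281   240.4092 ] ((497.90545654296875, -175.4488983154297), 36.02161407470703) ((498.3127136230469, -175.20225524902344), (16.019123077392578, 71.96018981933594), 27.10855484008789)
178 130 [ 498.20297 -179.2493   182.34885] ((498.2255554199219, -175.19906616210938), 29.687463760375977) ((500.00555419921875, -178.61492919921875), (58.79206466674805, 38.07697296142578), 26.568513870239258)
157 432 [ 506.89603 -194.59064  159.74814] ((498.2181091308594, -175.24378967285156), 33.42873764038086) ((502.5364990234375, -185.31039428710938), (65.97630310058594, 44.88250732421875), 23.459716796875)
```

View pics/w10c.png

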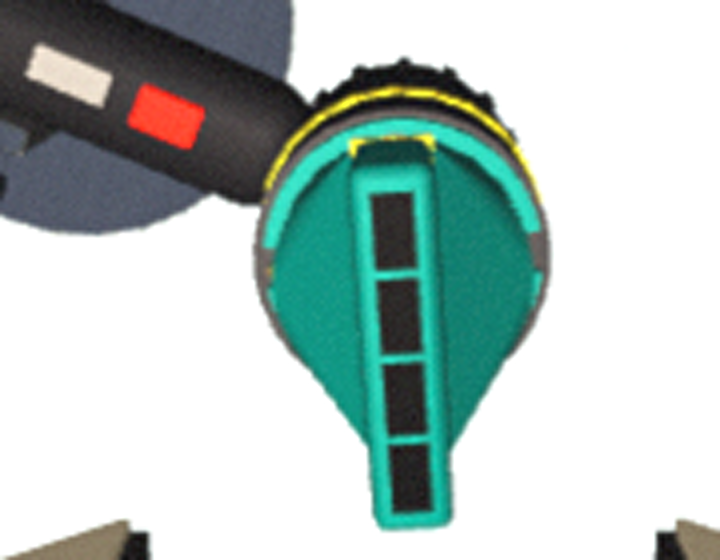

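Released. The nozzle stays home (blade top at z ≈ 241, yaw ≈ -63°) with the pin showing in the gap at crop (268,270). I take a closer look from the pin's side to confirm it sprang out.

servo_tool(angular=[[0,0,7],[0,0,14],[0,0,21],[0,0,28],[0,0,35],[0,0,42],[0,0,49],[0,0,56],[0,0,63],[0,0,70]], slide=[[10,5,0],[20,10,0],[35,20,0],[50,30,0],[62,33,0],[62,33,0],[62,33,-10],[62,33,-25],[62,33,-42],[62,33,-42]], grip=[0.3,0.3,0.3,0.3,0.3,0.3,0.3,0.3,0.3,0.3])

```text
time: 11.72
tool_pos: [557.7, -140.1, 259.1]
tcp_rot: [-3.138, 0.008, 0.067]
contact_force: [-0.1, -0.5, 0.2]
grip_width: 59.6
```

servo_tool(angular=[[0,0,7],[0,0,14],[0,0,21],[0,0,25],[0,0,25],[0,0,25]], slide=[[0,0,0],[0,0,0],[0,0,0],[0,0,0],[0,0,0],[0,0,0]], grip=[0.3,0.3,0.3,0.3,0.3,0.3])

```text
time: 12.22
tool_pos: [559.3, -140.8, 263.2]
tcp_rot: [-3.14, 0.002, 0.494]
contact_force: [0.1, 0.1, 0.0]
grip_width: 59.9
```

```bash
python3 - <<'E'
from h import *
o=bot.get_obs();print(o['tool_pos'],o['tcp_rot'],o['contact_force'],o['time'])
c=cap('wrist','w11'); P=cloud(c); hsv=cv2.cvtColor(c['img'],cv2.COLOR_BGR2HSV)
m=(np.abs(P[...,0]-525)<8)&(np.abs(P[...,1]+160)<8)&(P[...,2]>150)&(P[...,2]<190)
v,u=np.where(m); print(u.min(),u.max(),v.min(),v.max())
u0,v0=int(u.mean()),int(v.mean())
a=cv2.resize(c['img'][v0-40:v0+40,u0-55:u0+55],None,fx=7,fy=7,interpolation=2); cv2.imwrite('pics/w11c.png',cv2.convertScaleAbs(a,alpha=1.2,beta=10))
g=m&(hsv[...,0]>10)&(hsv[...,0]<35)&(hsv[...,1]>110)
vv,uu=np.where(g); print([(x,y,P[y,x].round(1).tolist()) for x,y in zip(uu,vv)][:30])
face=P[(np.hypot(P[...,0]-498,P[...,1]+174.8)>34.5)&(np.hypot(P[...,0]-498,P[...,1]+174.8)<36)&(P[...,2]>150)&(P[...,2]<160)&(P[...,0]>510)]; print('face z',np.median(face[:,2]))
E
```

```text
[ 559.29285586 -140.80711602  263.15448641] [-3.13964373e+00  1.66613596e-03  4.94494815e-01] [0.13411478 0.0888044  0.02783153] 12.2167
309 333 260 295
[(np.int64(320), np.int64(266), [526.2, -158.0, 154.2]), (np.int64(321), np.int64(266), [526.8, -158.7, 155.0]), (np.int64(322), np.int64(266), [527.2, -159.5, 154.7]), (np.int64(319), np.int64(267), [525.3, -157.5, 155.3]), (np.int64(320), np.int64(267), [525.9, -158.2, 155.8]), (np.int64(321), np.int64(267), [526.5, -158.9, 156.3]), (np.int64(322), np.int64(267), [527.5, -159.3, 158.0]), (np.int64(323), np.int64(267), [527.4, -160.4, 156.6]), (np.int64(318), np.int64(268), [524.0, -157.2, 155.1]), (np.int64(319), np.int64(268), [524.6, -157.9, 155.7]), (np.int64(320), np.int64(268), [526.0, -158.1, 158.5]), (np.int64(321), np.int64(268), [526.1, -159.1, 157.6]), (np.int64(322), np.int64(268), [526.6, -159.8, 157.8]), (np.int64(323), np.int64(268), [526.6, -160.8, 156.6]), (np.int64(318), np.int64(269), [522.6, -157.9, 153.7]), (np.int64(319), np.int64(269), [524.2, -158.1, 157.0]), (np.int64(320), np.int64(269), [524.9, -158.7, 157.8]), (np.int64(321), np.int64(269), [525.6, -159.3, 158.6]), (np.int64(322), np.int64(269), [526.3, -159.9, 159.5]), (np.int64(323), np.int64(269), [526.1, -161.1, 157.7]), (np.int64(324), np.int64(269), [525.9, -162.2, 155.8]), (np.int64(318), np.int64(270), [522.5, -158.0, 155.6]), (np.int64(319), np.int64(270), [523.8, -158.3, 158.2]), (np.int64(320), np.int64(270), [524.2, -159.1, 158.1]), (np.int64(321), np.int64(270), [524.8, -159.8, 158.5]), (np.int64(322), np.int64(270), [525.3, -160.5, 158.8]), (np.int64(323), np.int64(270), [525.7, -161.3, 158.7]), (np.int64(319), np.int64(271), [521.9, -159.3, 155.2]), (np.int64(320), np.int64(271), [523.4, -159.5, 158.2]), (np.int64(321), np.int64(271), [523.7, -160.3, 158.0])]
face z 154.85430948332242
```

View pics/w11c.png

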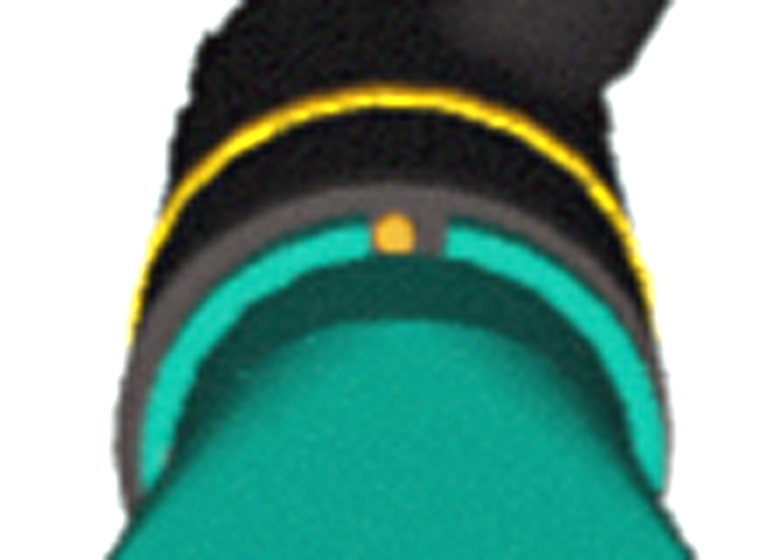

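The pin (crop 393,235) sits inside the rim gap with its top at z ≈ 158.4, about 3.5 mm above the face at 154.9, so it is out and locked. I hand in.

```bash
python3 - <<'E'
from h import *
c=cap('top','top_end'); P=cloud(c)
for nm,(u,v),lo,hi in(('can',(283,267),150,170),('cof',(182,254),95,112),('pow',(445,300),12,30)):
    s=P[v-25:v+25,u-25:u+25].reshape(-1,3); s=np.ascontiguousarray(s[(s[:,2]>lo)&(s[:,2]<hi)][:,:2],dtype=np.float32)
    print(nm,cv2.minEnclosingCircle(s) if len(s) else None)
print(bot.close_job())
E
```

```text
can ((492.8458557128906, 43.57463073730469), 20.449132919311523)
cof ((517.8167114257812, 277.911865234375), 42.66806411743164)
pow ((425.96685791015625, -354.9261779785156), 34.15669631958008)
the job is handed in; nothing more can be done
None
```

The nozzle is fitted and locked on the dryer, released, and handed in at about 12 s of the 64 s allowed.

- **Fitting:** I gripped the nozzle by its blade and set it over the snout with the lugs lined up on the notches, which I had measured at about -26.5° in the wrist image. It dropped straight home without needing to search. I then turned it about 36° clockwise to the stop. There the torque rose to 0.31 N m and the blade began to slip slightly in the pads.
- **Last checks:** The nozzle stays home, with its blade top at z ≈ 241 mm and its yaw at about -63°. The brass pin is visible inside the rim gap and stands about 3.5 mm above the face, so it is out. The pin sits near one edge of the gap rather than centred, but clear of the rim.
- **Bystanders:** The spray can, coffee cup and compact measure within 1 mm of where they started. The gripper was clear of everything at hand-in.
- **Disagreement:** The wrist and fixed cameras disagreed by 1–4 mm on the nozzle and dryer positions. I went with the wrist camera, and the grip and the fit both bore it out.

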